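Cap the manifold and hold it square in the brazing fixture

ROBOT

A 6-joint arm with a two-finger parallel gripper is mounted at the origin on the work surface. World frame = base frame: x ahead of the robot, y to its left, z up, the work surface at z = 0. Lengths are in m, angles in rad, forces in N, time in s.
With the tool pointing down it reaches from about 0.3 to 0.85 m from the base axis. Payload 4.2 kg.
Tool frame: the origin (TCP) lies midway between the tips of the shut fingers; the grasp point (between the pads) lies 19 mm behind it; z points along the fingers, y is the line along which they close (so a half turn about z gives the same grasp; the last joint's range is limited). The gripper opens to 91 mm and grips with 3 to 60 N. Pads are 32 mm wide; open, the fingers measure 118 mm over their backs; the gripper's body (76 mm by 178 mm) begins 60 mm behind the grasp point.
Start: joints at [-1.217, 0.32, 1.565, -0, 1.257, -0.02], TCP at [0.21, -0.535, 0.214] pointing down, gripper open.
Joint ranges: [-3.11, 3.11], [-0.84, 2.01], [0.21, 2.61], [-1.34, 4.49], [0.05, 2.63], [-2.56, 2.56]. Speed limits (rad/s): [2.57, 2.57, 3.14, 3.14, 3.14, 3.14].

INTERFACE

Orientations are given as a unit quaternion [w, x, y, z].
In Python, from plant import * gives the robot as it stands.
- The arm moves only by the shell command python3 -m crank 'ROWS' [FORCE]. ROWS is JSON, a list that holds one entry, the list of rows, each a list of 7 numbers: the shift along the tool's x, y, z in m, then the turn, a rotation vector about the tool's x, y, z in rad, then the opening in per cent of the stroke, from 0 (shut) to 100 (fully open). A call has 1 to 10 rows; each row is the pose to reach, as a shift and turn from the pose commanded when the call began, along the tool's axes at that moment; what a row does not reach only later rows make up. A row lasts 1/10 s, in which the tool goes at most 50 mm and 8.59 degrees, less where a joint would pass 70% of its speed; a pose out of reach is approached as far as the arm can. A call with a gripper value outside its range is refused whole. The fingers move at their own pace and stop on an object; FORCE is the grip in N (left out, the last holds). Time passes only in rows, so rows that repeat a pose let the fingers close. It gives the time, the measured TCP pose, the force, the opening and the grip force at its end, in the units of the state.
- get_state(): the state, without advancing time (a new reading comes with each control period).
- grab_frame(name): name is "scene" or "top" or "wrist"; returns the picture (400x640x3 uint8, red, green, blue); there is no depth.
- get_calibration(name): a dict with "fx", "fy", "cx", "cy" (pixels), "T" (4x4, takes a point from camera to world coordinates); the wrist camera has in their place "T_tool_cam" (4x4, takes a point from camera to tool coordinates, whose origin is the TCP and whose axes are the flange's). Camera axes: x right, y up, looking along -z (the intrinsics and any distortion apply to the point x, -y, -z); pixel columns grow to the right and rows downward; lengths in m; the calibration is good to about 2 mm. The wrist camera is an equidistant fisheye: a pixel r from the principal point sees the ray r / f radians off the axis. A picture is of the moment at which its call begins: read the wrist's pose just before it. get_calibration takes no time and is no camera call.
- hand_in(): hands the job in; it is judged then, once.
The state is a dict: "time_s": time; "joint_pos": joint angles; "joint_velocities": joint speeds; "joint_efforts": joint torques, N m; "position": TCP position; "eef_rot": TCP orientation; "wrist_force": force on the tool from outside, world axes, zero at the start; "wrist_torque": the same for the moment, N m; "grip_width": finger opening in m; "grasp_force": force on a finger pad.
Only numpy, scipy, OpenCV 4.12 (cv2) and the standard library are available. Lean on these libraries where they do the work, as an engineer would, in place of code of your own. Each camera call takes 0.05 s, during which the arm holds its last target. There are 200 camera calls.

TASK

Get the brass manifold block ready for brazing: push the copper end cap on its riser stub fully home, and seat the block flat on the fixture plate with its long side against the long back fence and its plain end against the side fence (pipe stub end pointing out). Finish while still holding the block there with the gripper, pressed firmly against both fences at once, for the person who brazes it; leave the flux tin, the elbow and the tee where they lie.

Things in the scene. Friction and masses are not known exactly. Their poses are not given: they have to be found in the camera images.
- manifold_mid (a point): Centre (half-way up) of the loose brass manifold block: 44 mm (its x) by 80 mm (y) by 42 mm high (z), 0.5-0.8 kg, on its base. Long sides (two bored ports) and plain +y end flat; from the -y end a copper pipe stub (collar 30 mm wide) sticks out 20 mm. On top, 15 mm from centre towards -y, a 22 mm riser stub on a collar 30 mm wide, 6 mm high, carries the cap. Axes match the corner's when seated.
- cap_top (a point): Centre of the flat top (20 mm across) of the copper end cap on the riser. The cap is 26 mm wide and 20 mm high. When it is home, this point lies 47 mm above manifold_mid and 15 mm towards the block's -y; before that, higher by the cap's joint value.
- cap (a joint): How far the cap stands off, in m: 0 = fully home, its rim on the brass collar, no copper showing between them; it starts 6 to 10 mm up and can rise to 14. It slides along the riser with an even friction of about 6 N, stays where it is left, and stops dead at 0.
- corner (a point): Inner corner of the fixture, on its plate's top face, where the fences' inner faces would meet. x points into the back fence, y into the side fence, z up. The fixed plate's top is 15 mm above the bench; from here it reaches 170 mm to -x, 50 to +x, 150 to -y, 50 to +y. With the block seated, manifold_mid is at -22, -40, +21 mm from here in these axes.
- fence_back: The long back fence, a steel bar 134 mm long (along y) and 25 mm wide, fixed, rising 12 mm above the plate. Its inner face is the plane x = 0 of the corner, from 6 to 140 mm to -y of it. Origin: centre of the bar's underside.
- fence_side: The shorter side fence, a steel bar 114 mm long (along x) and 25 mm wide, fixed, rising 12 mm above the plate. Its inner face is the plane y = 0 of the corner, from 6 to 120 mm to -x of it. The bars leave a 6 mm relief gap at the corner. Origin: centre of the bar's underside.
- tin: Flux tin, round, 69 mm wide, 40 mm high, loose on the bench; leave alone. Origin: centre of its underside.
- elbow: Copper pipe elbow lying flat, about 60 by 60 mm, 25 mm high, loose; leave alone. Origin: under its middle.
- tee: Brass tee fitting lying flat, about 64 by 48 mm, 28 mm high, loose; leave alone. Origin: under its middle.
There are look-alikes about, which are no part of the job. What is shaped like the part that bears manifold_mid but blue or green is not meant.

How it is judged:
By the outcome, as a careful person would: the job done as asked, in the order asked, and still so for the second after the job is handed in, while the arm keeps its last pose, push and grip.
It also fails if it takes over 72 s, if anything falls off the work surface, if the arm or the gripper's body presses on something with over 40 N, if the wrist force passes 120 N, or if a joint passes its speed limit or range.

## Working session

There is one attempt and no reset: what is moved stays moved. The work goes in short steps, Python scripts to look and compute and a shell command to move; the robot and the scene stay as the last step left them, time stands still between calls to the robot, and variables do not carry over. Pictures are saved under pics/ and viewed, at most 10 in all, crops included, and the job is handed in when it is done.

```bash
ls; mkdir -p pics; cat > h.py <<'E'
from plant import *
import numpy as np, cv2
from scipy.spatial.transform import Rotation as R
def save(n,f):
    im=grab_frame(n); cv2.imwrite(f'pics/{f}.png',im[:,:,::-1]); return im
def ray(c,u,v):
    d=np.array([(u-c['cx'])/c['fx'],-(v-c['cy'])/c['fy'],-1.]); T=np.array(c['T']); return T[:3,3],T[:3,:3]@d
def onplane(c,u,v,z):
    o,d=ray(c,u,v); return o+d*(z-o[2])/d[2]
def proj(c,p):
    T=np.linalg.inv(np.array(c['T'])); q=T[:3,:3]@np.array(p)+T[:3,3]
    return c['cx']+c['fx']*q[0]/-q[2], c['cy']-c['fy']*q[1]/-q[2]
E
python3 - <<'E'
from h import *
for n in('top','scene'):
    save(n,n+'1'); print(n,get_calibration(n))
print(get_calibration('wrist')); print(get_state())
E
```

```text
pics
top {'fx': 424.98404331812736, 'fy': 424.98404331812736, 'cx': 321.30152319001684, 'cy': 196.8046423820446, 'T': array([[ 0.02605297,  0.98548981, -0.16772319,  0.38289673],
       [-0.99962959,  0.02436213, -0.0121312 , -0.02960054],
       [-0.00786908,  0.16797711,  0.98575949,  0.99881065],
       [ 0.        ,  0.        ,  0.        ,  1.        ]])}
scene {'fx': 479.39196340745724, 'fy': 479.39196340745724, 'cx': 315.2719136010566, 'cy': 197.94691896411658, 'T': array([[-6.55483150e-01, -6.43792394e-01,  3.94807794e-01,
         9.74897824e-01],
       [ 7.55209355e-01, -5.59345409e-01,  3.41747778e-01,
         3.55008037e-01],
       [ 8.19306612e-04,  5.22172449e-01,  8.52839529e-01,
         1.03771360e+00],
       [ 0.00000000e+00,  0.00000000e+00,  0.00000000e+00,
         1.00000000e+00]])}
{'fx': 309.70691628693146, 'fy': 309.70691628693146, 'cx': 325.0081006892949, 'cy': 197.7676820252391, 'T_tool_cam': array([[-5.99398697e-04,  9.68230302e-01,  2.50059439e-01,
         6.96270673e-02],
       [ 9.99999498e-01,  7.81231887e-04, -6.27906667e-04,
         2.3556018
[... 229 characters left out ...]
00,  3.20188162e-01,  1.56555580e+00, -4.26964130e-05,
        1.25741779e+00, -1.99935383e-02]), 'joint_velocities': array([ 3.55339531e-04, -1.39504270e-03, -2.51492738e-03,  2.96952101e-05,
        2.61391098e-04,  1.33495400e-03]), 'joint_efforts': array([-7.03953701e-04, -4.13332701e+01, -2.32510078e+01,  7.28388224e-02,
        4.22111875e-02, -3.91728361e-05]), 'position': array([ 0.20978564, -0.53486711,  0.21322771]), 'eef_rot': array([-7.70274521e-04,  9.82585172e-01,  1.85811099e-01, -1.50353159e-04]), 'wrist_force': array([ 0.28693455, -0.55660828,  0.26147657]), 'wrist_torque': array([-0.01477436,  0.0205338 ,  0.01866105]), 'grasp_force': 0.0, 'grip_width': 0.09146429686247481}
```

View pics/top1.png

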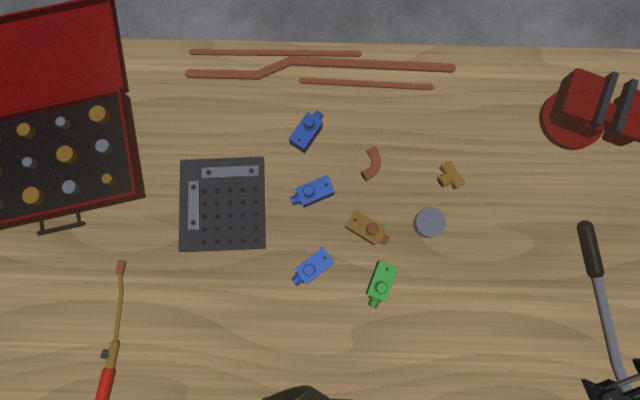

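View pics/scene1.png

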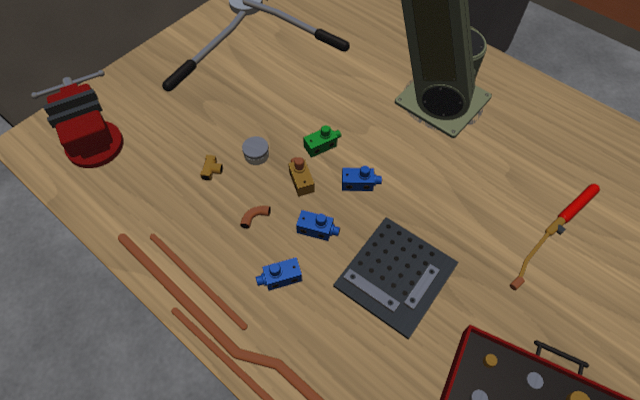

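The top view shows the brass block at about (367,228), its stub pointing lower right to (385,239). The plate is at (180–265, 157–250), with the long back fence on its far edge (203–258, 171) and the side fence on its left edge (193, 181–229). The scene view shows the same layout: block at (302,175) and plate at (397,275). Next I'll measure these.

```bash
python3 - <<'E'
from h import *
t=cv2.imread('pics/top1.png'); s=cv2.imread('pics/scene1.png')
hs=cv2.cvtColor(t,cv2.COLOR_BGR2HSV)
c=get_calibration('top')
g=t.max(2); 
def show(n,m,box,z):
    x0,y0,x1,y1=box; mm=np.zeros_like(m); mm[y0:y1,x0:x1]=m[y0:y1,x0:x1]
    cs,_=cv2.findContours(mm,0,2)
    for k in cs:
        if cv2.contourArea(k)<60: continue
        r=cv2.minAreaRect(k); b=cv2.boxPoints(r)
        P=np.array([onplane(c,u,v,z) for u,v in b])[:,:2]
        ctr=onplane(c,*r[0],z)
        e=[P[1]-P[0],P[2]-P[1]]; L=[np.linalg.norm(q) for q in e]; l=e[int(np.argmax(L))]
        print(n,'ctr',ctr[:2].round(4),'size',np.round(L,4),'ang',np.degrees(np.arctan2(l[1],l[0])).round(1),'px',np.round(r[0]))
print('fence px',t[171,230],t[205,193],'plate',t[220,225],'wood',t[260,220],'brass',t[219,358],hs[219,358],'cap',hs[229,373],'wood',hs[260,220])
sat=hs[:,:,1].astype(int)
show('fence',((g>90)&(sat<60)).astype('uint8')*255,(182,160,264,249),.027)
show('plate',((g<110)&(sat<110)).astype('uint8')*255,(160,140,285,270),.015)
cv2.imwrite('pics/c1.png',np.hstack([cv2.resize(t[190:260,330:410],None,fx=5,fy=5,interpolation=2),cv2.resize(s[140:210,265:345],None,fx=5,fy=5,interpolation=2)]))
E
```

```text
fence px [121 111 108] [121 110 107] plate [66 62 63] wood [ 95 125 143] brass [ 60 103 130] [ 18 137 130] cap [  9 126 128] wood [ 19  86 143]
fence ctr [0.5216 0.2791] size [0.0235 0.1126] ang -175.7 px [193. 205.]
fence ctr [0.6037 0.1983] size [0.1328 0.0259] ang -86.2 px [230. 171.]
plate ctr [0.5281 0.2174] size [0.2097 0.2231] ang -176.1 px [221. 204.]
```

View pics/c1.png

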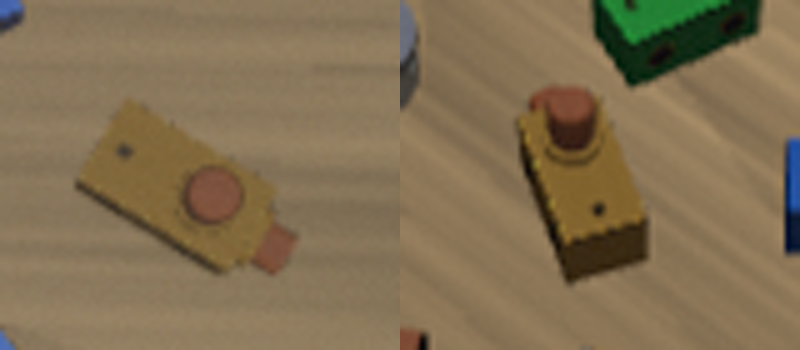

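The crop shows the block's top-face corners at top-image pixels (356,210), (346,227), (375,244) and (385,227), with the cap still standing proud. I'll compute the pose and the first move from these.

```bash
cat >> h.py <<'E'
def tool(s=None):
    s=s or get_state(); q=s['eef_rot']; return np.array(s['position']),R.from_quat([q[1],q[2],q[3],q[0]])
def delta(p,xang):
    "rows' shift/turn to world TCP p, pointing down, tool x at world angle xang deg"
    p0,r0=tool(); a=np.radians(xang); x=[np.cos(a),np.sin(a),0]; z=[0,0,-1.]
    G=np.array([x,np.cross(z,x),z]).T
    print('shift',r0.inv().apply(np.array(p)-p0).round(4),'turn',(r0.inv()*R.from_matrix(G)).as_rotvec().round(4))
E
python3 - <<'E'
from h import *
c=get_calibration('top')
px=np.array([(130,98),(78,183),(225,270),(275,187)])/5+[330,190]
P=np.array([onplane(c,u,v,.042) for u,v in px])
print(P.round(4))
y=(P[0]+P[1]-P[2]-P[3])/2; x=(P[0]+P[3]-P[1]-P[2])/2
m=P.mean(0); print('mid',m.round(4),'L',np.linalg.norm(y),np.linalg.norm(x),'yang',np.degrees(np.arctan2(y[1],y[0])),'xang',np.degrees(np.arctan2(x[1],x[0])))
cap=onplane(c,214/5+330,193/5+190,.076); print('cap',cap)
for b,n in((.0,'bench'),):
  for nm,u,v in(('tin',430,222),('elbow',372,163),('tee',452,175)): print(nm,onplane(c,u,v,.02).round(3))
ya=np.degrees(np.arctan2(y[1],y[0])); delta([cap[0],cap[1],.2],ya)
E
```

```text
[[ 0.5182 -0.0974  0.042 ]
 [ 0.4789 -0.0744  0.042 ]
 [ 0.4415 -0.1408  0.042 ]
 [ 0.4793 -0.1632  0.042 ]]
mid [ 0.4795 -0.1189  0.042 ] L 0.0763156918631909 0.04471648588790146 yang 60.03010705881235 xang -30.423739330774637
cap [ 0.47261271 -0.13194378  0.076     ]
tin [ 0.497 -0.27   0.02 ]
elbow [ 0.634 -0.135  0.02 ]
tee [ 0.609 -0.323  0.02 ]
shift [ 0.3918 -0.2791  0.0137] turn [-1.500e-03 -5.000e-04 -6.739e-01]
```

```bash
python3 -m crank '[[[0.02,-0.014,0,0,0,-0.05,0],[0.06,-0.042,0,0,0,-0.12,0],[0.1,-0.07,0,0,0,-0.2,0],[0.14,-0.1,0,0,0,-0.28,0],[0.18,-0.128,0,0,0,-0.36,0],[0.22,-0.157,0,0,0,-0.44,0],[0.26,-0.185,0,0,0,-0.52,0],[0.3,-0.214,0,0,0,-0.6,0],[0.35,-0.249,0.01,0,0,-0.67,0],[0.392,-0.279,0.014,0,0,-0.674,0]]]' 20
python3 - <<'E'
from h import *
s=get_state(); im=save('wrist','w1'); print(s['position'],s['eef_rot'],s['time_s'],s['joint_pos'])
E
```

```text
time_s: 1.1
position: [0.466, -0.1418, 0.2007]
eef_rot: [-0.0, 0.866, 0.501, -0.0]
wrist_force: [1.0, -1.0, 0.6]
grip_width: 0.0141
grasp_force: 0.0
[ 0.46604563 -0.14182692  0.20074221] [-5.61802592e-05  8.65570660e-01  5.00786765e-01 -2.14430892e-04] 1.1 [-3.18854907e-01  1.91302787e-01  1.77762847e+00 -2.66392544e-04
  1.17303050e+00  2.03029642e-01]
```

View pics/w1.png

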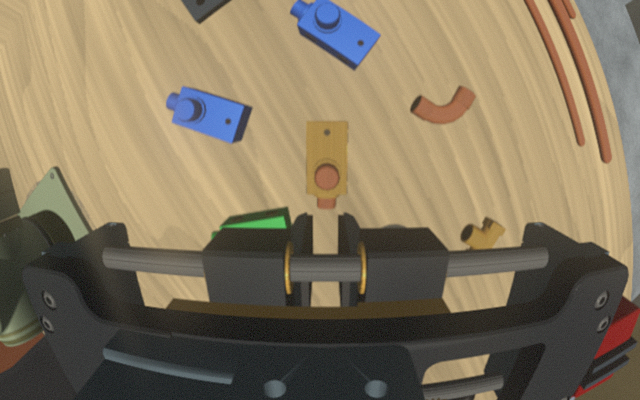

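The wrist view shows the block at (306–348, 121–197) lined up with the tool, and the cap at (327,177). I'll let the arm settle and measure from this view.

```bash
cat >> h.py <<'E'
def wray(c,s,u,v):
    p,r=tool(s); x,y=u-c['cx'],v-c['cy']; rr=np.hypot(x,y); th=rr/c['fx']
    d=np.array([np.sin(th)*x/rr,-np.sin(th)*y/rr,-np.cos(th)]) if rr>0 else np.array([0,0,-1.])
    T=np.array(c['T_tool_cam']); return p+r.apply(T[:3,3]),r.apply(T[:3,:3]@d)
def wplane(c,s,u,v,z):
    o,d=wray(c,s,u,v); return o+d*(z-o[2])/d[2]
E
python3 -m crank '[[[0,0,0,0,0,0,0],[0,0,0,0,0,0,0],[0,0,0,0,0,0,0]]]'
python3 - <<'E'
from h import *
s=get_state(); im=save('wrist','w2'); c=get_calibration('wrist')
hsv=cv2.cvtColor(im,cv2.COLOR_RGB2HSV); roi=(slice(100,215),slice(290,365))
for n,m in (('brass',(hsv[...,0]>=12)&(hsv[...,0]<=28)&(hsv[...,1]>125)),('cap',(hsv[...,0]<12)&(hsv[...,1]>90))):
    mm=np.zeros(im.shape[:2],'uint8'); mm[roi]=m[roi]*255
    if n=='brass': mm=cv2.morphologyEx(mm,cv2.MORPH_OPEN,np.ones((3,3)))
    cs,_=cv2.findContours(mm,0,2); k=max(cs,key=cv2.contourArea); b=cv2.minAreaRect(k)
    print(n,cv2.boundingRect(k),cv2.boxPoints(b).round(1).tolist())
    z=.042 if n=='brass' else .076
    for u,v in cv2.boxPoints(b): print('  ',wplane(c,s,u,v,z).round(4))
print(s['position'],s['wrist_force'])
cv2.imwrite('pics/c2.png',cv2.resize(im[105:225,280:380,::-1],None,fx=5,fy=5,interpolation=2))
E
```

```text
time_s: 1.45
position: [0.465, -0.1448, 0.2012]
eef_rot: [0.0, 0.866, 0.5, -0.0]
wrist_force: [0.2, -0.2, -0.6]
grip_width: 0.001
grasp_force: 0.0
brass (306, 120, 41, 78) [[306.0, 120.0], [346.0, 120.0], [346.0, 197.0], [306.0, 197.0]]
   [ 0.4822 -0.0751  0.042 ]
   [ 0.5187 -0.0962  0.042 ]
   [ 0.4775 -0.1692  0.042 ]
   [ 0.4394 -0.1472  0.042 ]
cap (315, 163, 23, 24) [[315.0, 186.0], [315.0, 163.0], [337.0, 163.0], [337.0, 186.0]]
   [ 0.459  -0.1356  0.076 ]
   [ 0.4705 -0.116   0.076 ]
   [ 0.4888 -0.1267  0.076 ]
   [ 0.4776 -0.1464  0.076 ]
[ 0.46499893 -0.14481604  0.20123227] [ 0.19798664 -0.19483565 -0.57734917]
```

View pics/c2.png

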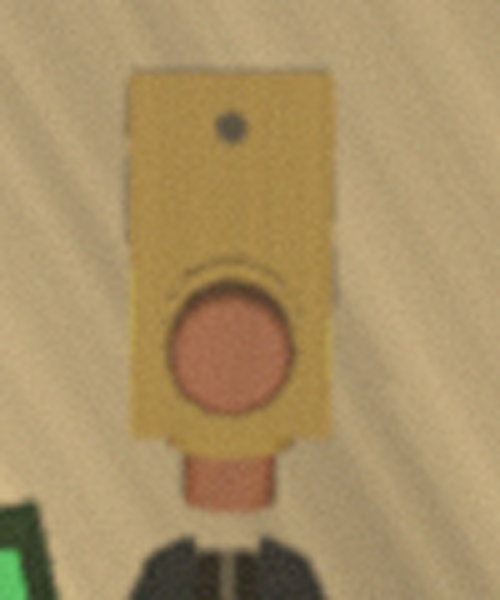

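```bash
python3 - <<'E'
from h import *
s=get_state(); c=get_calibration('wrist')
for u,v,z in((306.4,119,.042),(346.4,119.4,.042),(346,192.6,.042),(306.4,192.6,.042),(326.2,174.6,.076)): print(wplane(c,s,u,v,z).round(4))
delta([.473,-.132,.085],60)
E
```

```text
[ 0.4831 -0.0746  0.042 ]
[ 0.5194 -0.0961  0.042 ]
[ 0.4799 -0.165   0.042 ]
[ 0.4424 -0.1433  0.042 ]
[ 0.4741 -0.1315  0.076 ]
shift [0.0153 0.0004 0.1163] turn [ 0.0001  0.0003 -0.0016]
```

```bash
python3 -m crank '[[[0.0075,0.0005,0.02,0,0,0,0],[0.0155,0.0005,0.05,0,0,0,0],[0.0155,0.0005,0.085,0,0,0,0],[0.0155,0.0005,0.105,0,0,0,0],[0.0155,0.0005,0.115,0,0,0,0],[0.0155,0.0005,0.115,0,0,0,0],[0.0155,0.0005,0.115,0,0,0,0],[0.0155,0.0005,0.115,0,0,0,0]]]'
python3 -m crank '[[[0,0,0.003,0,0,0,0],[0,0,0.006,0,0,0,0],[0,0,0.009,0,0,0,0],[0,0,0.011,0,0,0,0],[0,0,0.013,0,0,0,0],[0,0,0.013,0,0,0,0]]]'
```

```text
time_s: 2.3
position: [0.4748, -0.1312, 0.0875]
eef_rot: [0.001, 0.866, 0.5, 0.001]
wrist_force: [0.4, -0.4, 0.3]
grip_width: 0.0002
grasp_force: 0.0
time_s: 2.9
position: [0.4739, -0.1306, 0.0734]
eef_rot: [0.0, 0.866, 0.5, 0.0]
wrist_force: [-0.6, -0.7, 3.8]
grip_width: 0.0004
grasp_force: 1.6
```

```bash
python3 -m crank '[[[0,0,0.001,0,0,0,0],[0,0,0.002,0,0,0,0],[0,0,0.003,0,0,0,0],[0,0,0.003,0,0,0,0]]]'
python3 -m crank '[[[0,0,0.001,0,0,0,0],[0,0,0.002,0,0,0,0],[0,0,0.002,0,0,0,0]]]'
```

```text
time_s: 3.3
position: [0.4739, -0.1306, 0.0705]
eef_rot: [0.0, 0.866, 0.5, 0.0]
wrist_force: [-1.2, 0.2, 4.5]
grip_width: 0.0004
grasp_force: 2.3
time_s: 3.6
position: [0.4739, -0.1306, 0.0685]
eef_rot: [0.0, 0.866, 0.5, 0.0]
wrist_force: [-0.5, 1.2, 4.1]
grip_width: 0.0005
grasp_force: 2.3
```

```bash
python3 -m crank '[[[0,0,0.001,0,0,0,0],[0,0,0.001,0,0,0,0],[0,0,0.001,0,0,0,0]]]'
python3 -m crank '[[[0,0,0.001,0,0,0,0],[0,0,0.001,0,0,0,0],[0,0,0.001,0,0,0,0]]]'
```

```text
time_s: 3.9
position: [0.474, -0.1306, 0.0683]
eef_rot: [0.0, 0.866, 0.5, 0.0]
wrist_force: [-2.7, 1.2, 10.6]
grip_width: 0.0004
grasp_force: 5.5
time_s: 4.2
position: [0.474, -0.1306, 0.0683]
eef_rot: [0.0, 0.866, 0.5, 0.0]
wrist_force: [-3.9, 1.8, 18.1]
grip_width: 0.0004
grasp_force: 9.3
```

The cap stops dead at z = 0.068, which is fully home: force rose to 18 N with no further movement. Now I'll back off, open and move over the block's centre.

```bash
python3 -m crank '[[[0,0,-0.01,0,0,0,0],[0,0,-0.03,0,0,0,20],[0.005,0,-0.05,0,0,0,100],[0.01,0,-0.06,0,0,0,100],[0.013,0,-0.06,0,0,0,100],[0.013,0,-0.06,0,0,0,100],[0.013,0,-0.06,0,0,0,100],[0.013,0,-0.06,0,0,0,100],[0.013,0,-0.06,0,0,0,100],[0.013,0,-0.06,0,0,0,100]]]'
python3 - <<'E'
from h import *
print(get_state()['grip_width']); delta([.4808,-.1195,.0155],60); save('wrist','w3'); 
E
```

```text
time_s: 5.2
position: [0.4801, -0.1194, 0.1259]
eef_rot: [-0.0, 0.866, 0.5, -0.0]
wrist_force: [0.8, 0.5, -0.4]
grip_width: 0.0697
grasp_force: 0.0
0.06969319235801819
shift [0.0003 0.0007 0.1104] turn [-0.0006  0.0002  0.0004]
```

View pics/w3.png

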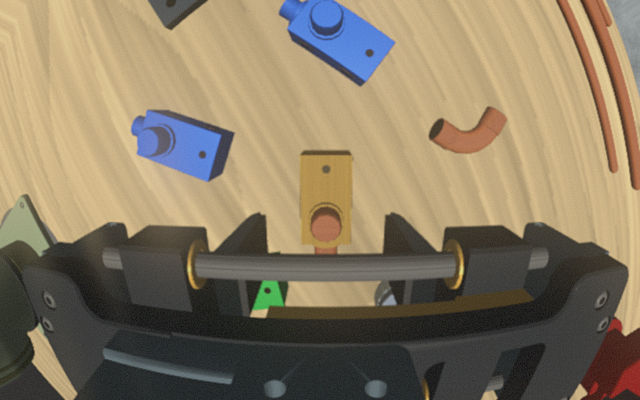

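The block sits centred between the open fingers (block centre at column 326, finger gap 265–385). Descending to grasp.

```bash
python3 -m crank '[[[0,0.0005,0.02,0,0,0,100],[0,0.0005,0.045,0,0,0,100],[0,0.0005,0.07,0,0,0,100],[0,0.0005,0.09,0,0,0,100],[0,0.0005,0.103,0,0,0,100],[0,0.0005,0.109,0,0,0,100],[0,0.0005,0.1105,0,0,0,100],[0,0.0005,0.1105,0,0,0,100]]]'
python3 -m crank '[[[0,0,0,0,0,0,60],[0,0,0,0,0,0,50],[0,0,0,0,0,0,40],[0,0,0,0,0,0,40],[0,0,0,0,0,0,40],[0,0,0,0,0,0,30],[0,0,0,0,0,0,30],[0,0,0,0,0,0,30],[0,0,0,0,0,0,30],[0,0,0,0,0,0,30]]]' 50
```

```text
time_s: 6.05
position: [0.4811, -0.1197, 0.016]
eef_rot: [0.0, 0.866, 0.5, 0.0]
wrist_force: [0.3, 0.1, 0.5]
grip_width: 0.0911
grasp_force: 0.0
time_s: 7.05
position: [0.4806, -0.1195, 0.0157]
eef_rot: [-0.0, 0.866, 0.5, -0.0]
wrist_force: [-1.3, 0.5, 0.4]
grip_width: 0.0438
grasp_force: 50.0
```

```bash
cat >> h.py <<'E'
def corner(phi=4.0):
    a=np.radians(phi); M=np.array([[np.cos(a),-np.sin(a)],[np.sin(a),np.cos(a)]])
    return M
E
python3 - <<'E'
from h import *
M=corner()
for w,l in(((.6037,.1983),(.0125,-.073)),((.5216,.2791),(-.063,.0125)),((.5281,.2174),(-.06,-.05))): print(np.array(w)-M@l)
c0=np.mean([np.array(w)-M@l for w,l in(((.6037,.1983),(.0125,-.073)),((.5216,.2791),(-.063,.0125)))],axis=0)
p=c0+M@np.array([-.037,-.055]); print(c0,'pre',p)
delta([*p,.09],94)
E
python3 -m crank '[[[0,0,-0.01,0,0,0,30],[0,0,-0.03,0,0,0,30],[0,0,-0.055,0,0,0,30],[0,0,-0.075,0,0,0,30],[0,0,-0.08,0,0,0,30],[0,0,-0.08,0,0,0,30]]]'
```

```text
[0.58613823 0.27025022]
[0.58531849 0.27102511]
[0.58446602 0.27146359]
[0.58572836 0.27063766] pre [0.5526551  0.21319065]
shift [ 0.3242 -0.1038 -0.0743] turn [-2.000e-04  0.000e+00 -5.928e-01]
time_s: 7.65
position: [0.4806, -0.1196, 0.0959]
eef_rot: [0.0, 0.866, 0.5, 0.0]
wrist_force: [-0.1, -0.5, -7.2]
grip_width: 0.0435
grasp_force: 50.0
```

```bash
python3 -m crank '[[[0.01,-0.003,-0.02,0,0,-0.02,30],[0.04,-0.012,-0.03,0,0,-0.08,30],[0.08,-0.025,-0.03,0,0,-0.15,30],[0.12,-0.038,-0.03,0,0,-0.22,30],[0.16,-0.051,-0.03,0,0,-0.3,30],[0.2,-0.064,-0.03,0,0,-0.37,30],[0.24,-0.077,-0.03,0,0,-0.44,30],[0.28,-0.09,-0.03,0,0,-0.52,30],[0.31,-0.1,-0.03,0,0,-0.58,30],[0.324,-0.104,-0.03,0,0,-0.593,30]]]'
python3 -m crank '[[[0,0,0,0,0,0,30],[0,0,0,0,0,0,30],[0,0,0,0,0,0,30]]]'
python3 - <<'E'
from h import *
s=get_state(); im=save('wrist','w4'); M=corner(); c0=np.array([.58573,.27064])
print(get_state()['joint_pos'].round(3)); p=c0+M@np.array([-.037,-.055]); delta([*p,.06],94)
E
```

```text
time_s: 8.65
position: [0.5517, 0.2157, 0.1234]
eef_rot: [-0.001, 0.681, 0.733, -0.001]
wrist_force: [0.0, 0.8, -6.6]
grip_width: 0.044
grasp_force: 50.0
time_s: 8.95
position: [0.5518, 0.2115, 0.1249]
eef_rot: [-0.0, 0.682, 0.731, -0.001]
wrist_force: [0.2, 0.2, -6.1]
grip_width: 0.0436
grasp_force: 50.0
[ 3.470e-01  4.130e-01  1.657e+00 -1.000e-03  1.074e+00  2.790e-01]
shift [0.0017 0.0009 0.0653] turn [-0.0014  0.0009 -0.0015]
```

View pics/w4.png

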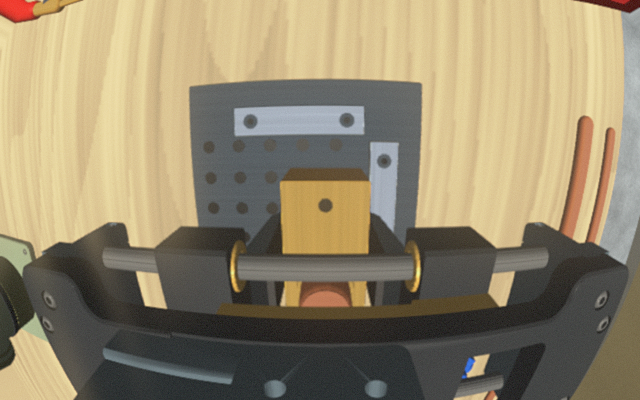

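The held block (281–370, 170–255) is over the plate, with the side fence ahead (235–363, 107–137) and the back fence to the right (370–398, 142–). I'll refine the fence lines from this picture.

```bash
python3 - <<'E'
from h import *
im=cv2.imread('pics/w4.png'); s=get_state(); c=get_calibration('wrist')
g=im.max(2).astype(int)
hs=cv2.cvtColor(im,cv2.COLOR_BGR2HSV); m=((g>120)&(hs[...,1]<70)).astype('uint8')*255
def fit(n,pts,z=.027):
    P=np.array([wplane(c,s,u,v,z)[:2] for u,v in pts]); vx,vy,x0,y0=cv2.fitLine(P.astype('float32'),cv2.DIST_HUBER,0,.001,.001).ravel()
    print(n,len(P),'ang',np.degrees(np.arctan2(vy,vx)).round(2),'pt',np.round([x0,y0],4)); return np.array([vx,vy]),np.array([x0,y0])
side=[]
for u in range(242,358):
    col=np.flatnonzero(m[100:150,u]); 
    if len(col): side.append((u,100+col.max()+.5))
back=[]
for v in range(150,200):
    r=np.flatnonzero(m[v,355:405]); 
    if len(r): back.append((355+r.min()-.5,v))
ds,ps=fit('side',side); db,pb=fit('back',back)
k=np.linalg.solve(np.array([ds,-db]).T,pb-ps); print('corner',ps+k[0]*ds)
print(side[::20],back[::10])
# block +y end top edge in hand
mm=((hs[...,0]>=12)&(hs[...,0]<=28)&(hs[...,1]>125)&(g>130)).astype('uint8')
cols=[(u,150+np.flatnonzero(mm[150:230,u]).min()-.5) for u in range(290,362) if mm[150:230,u].any()]
zt=s['position'][2]-.0157+.042
print('ztop',zt); d,p=fit('blockend',cols,zt); print(cols[::15],'tool',s['position'],'dist', np.dot(p-s['position'][:2],[np.cos(np.radians(94)),np.sin(np.radians(94))]))
E
```

```text
side 116 ang 3.78 pt [0.5256 0.2665]
back 50 ang -82.64 pt [0.59   0.2322]
corner [0.5850996  0.27042428]
[(242, np.float64(135.5)), (262, np.float64(135.5)), (282, np.float64(134.5)), (302, np.float64(134.5)), (322, np.float64(134.5)), (342, np.float64(134.5))] [(np.float64(369.5), 150), (np.float64(369.5), 160), (np.float64(368.5), 170), (np.float64(368.5), 180), (np.float64(370.5), 190)]
ztop 0.15155444614821095
blockend 72 ang 3.9 pt [0.548  0.2523]
[(290, np.float64(180.5)), (305, np.float64(180.5)), (320, np.float64(180.5)), (335, np.float64(180.5)), (350, np.float64(180.5))] tool [0.55196563 0.21152502 0.12525445] dist 0.040978727711990806
```

```bash
python3 -m crank '[[[0.0015,0.001,0.015,0,0,0,30],[0.0015,0.001,0.035,0,0,0,30],[0.0015,0.001,0.055,0,0,0,30],[0.0015,0.001,0.072,0,0,0,30],[0.0015,0.001,0.083,0,0,0,30],[0.0015,0.001,0.088,0,0,0,30],[0.0015,0.001,0.09,0,0,0,30],[0.0015,0.001,0.091,0,0,0,30],[0.0015,0.001,0.091,0,0,0,30]]]' 50
python3 -m crank '[[[0,0,0.001,0,0,0,30],[0,0,0.002,0,0,0,30],[0,0,0.003,0,0,0,30],[0,0,0.003,0,0,0,30],[0,0,0.003,0,0,0,30]]]'
```

```text
time_s: 9.9
position: [0.5539, 0.2147, 0.0354]
eef_rot: [0.0, 0.682, 0.731, 0.001]
wrist_force: [0.4, 0.0, -6.4]
grip_width: 0.044
grasp_force: 50.0
time_s: 10.4
position: [0.5534, 0.2147, 0.0317]
eef_rot: [0.0, 0.682, 0.731, -0.0]
wrist_force: [-0.9, -0.5, -6.4]
grip_width: 0.0436
grasp_force: 50.0
```

```bash
python3 -m crank '[[[0,0,0.0005,0,0,0,30],[0,0,0.001,0,0,0,30],[0,0,0.0015,0,0,0,30],[0,0,0.0015,0,0,0,30],[0,0,0.0015,0,0,0,30]]]'
```

```text
time_s: 10.9
position: [0.5535, 0.2146, 0.0308]
eef_rot: [0.0, 0.682, 0.731, 0.0]
wrist_force: [-0.9, -0.7, 0.1]
grip_width: 0.0436
grasp_force: 50.0
```

```bash
python3 -m crank '[[[0.002,0.002,0,0,0,0,30],[0.004,0.004,0,0,0,0,30],[0.006,0.006,0,0,0,0,30],[0.008,0.008,0,0,0,0,30],[0.01,0.01,0,0,0,0,30],[0.0115,0.0115,0,0,0,0,30],[0.0115,0.0115,0,0,0,0,30],[0.0115,0.0115,0,0,0,0,30]]]' 50
python3 -m crank '[[[0,0.001,0,0,0,0,30],[0,0.002,0,0,0,0,30],[0,0.003,0,0,0,0,30],[0,0.003,0,0,0,0,30],[0,0.003,0,0,0,0,30]]]'
```

```text
time_s: 11.7
position: [0.5639, 0.2262, 0.0308]
eef_rot: [0.0, 0.682, 0.732, -0.001]
wrist_force: [-2.8, -4.6, 3.0]
grip_width: 0.0438
grasp_force: 50.0
time_s: 12.2
position: [0.5653, 0.2267, 0.0308]
eef_rot: [-0.001, 0.682, 0.731, -0.001]
wrist_force: [-6.5, -3.0, 5.9]
grip_width: 0.0435
grasp_force: 50.0
```

```bash
python3 -m crank '[[[0.001,0.0005,0,0,0,0,30],[0.002,0.001,0,0,0,0,30],[0.003,0.001,0,0,0,0,30],[0.003,0.001,0,0,0,0,30],[0.003,0.001,0,0,0,0,30]]]' 60
python3 -m crank '[[[0.001,0.0005,0,0,0,0,30],[0.002,0.001,0,0,0,0,30],[0.002,0.001,0,0,0,0,30],[0.002,0.001,0,0,0,0,30]]]' 60
```

```text
time_s: 12.7
position: [0.5675, 0.229, 0.0308]
eef_rot: [0.0, 0.682, 0.732, -0.001]
wrist_force: [-2.7, -5.5, 4.5]
grip_width: 0.0436
grasp_force: 60.0
time_s: 13.1
position: [0.5676, 0.2291, 0.0309]
eef_rot: [0.001, 0.681, 0.732, -0.003]
wrist_force: [-5.3, -11.2, 7.1]
grip_width: 0.0439
grasp_force: 60.0
```

```bash
python3 -m crank '[[[0,0.001,0,0,0,0,30],[0,0.002,0,0,0,0,30],[0,0.002,0,0,0,0,30],[0,0.002,0,0,0,0,30]]]' 60
python3 - <<'E'
from h import *
s=get_state(); save('wrist','w5'); save('top','top5'); im=save('scene','s5')
print(s['wrist_torque'])
t=cv2.imread('pics/top5.png'); w=cv2.imread('pics/w5.png'); sc=cv2.imread('pics/s5.png')
cv2.imwrite('pics/c5.png',np.hstack([cv2.resize(w[120:280,240:440],None,fx=2,fy=2,interpolation=2),cv2.resize(sc[200:320,340:490],(400,320),interpolation=2)]))
E
```

```text
time_s: 13.5
position: [0.5677, 0.2291, 0.0309]
eef_rot: [-0.0, 0.681, 0.732, -0.004]
wrist_force: [-8.9, -11.4, 10.8]
grip_width: 0.0435
grasp_force: 60.0
[-1.64893077  1.41455392  0.21455674]
```

View pics/c5.png

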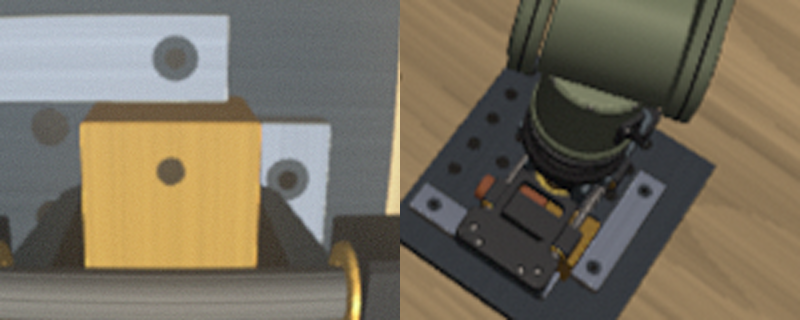

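Both fences now stop the block, at about 9 N and 11 N. The wrist crop shows the block's end at the side fence and its flank at the back fence, with the stub pointing out. The tool leans about 0.4° towards the fences, so I'll counter that and press down a little more.

```bash
python3 -m crank '[[[0,0,0.0005,0,0,0,30],[0,0,0.0005,0,0,0,30]]]' 60
python3 - <<'E'
from h import *
s=get_state(); p,r=tool(s); print('toolz',r.apply([0,0,1]).round(4),'xang',np.degrees(np.arctan2(*r.apply([1,0,0])[[1,0]])).round(2), s['wrist_torque'].round(2)); delta(p,94)
E
```

```text
time_s: 13.85
position: [0.5677, 0.229, 0.0309]
eef_rot: [-0.0, 0.681, 0.732, -0.004]
wrist_force: [-9.2, -11.2, 13.6]
grip_width: 0.0441
grasp_force: 60.0
toolz [-0.0063 -0.0059 -1.    ] xang 94.09 [-1.69  1.55  0.2 ]
shift [0. 0. 0.] turn [-0.0067  0.0055  0.0016]
```

```bash
python3 -m crank '[[[0,0,0,-0.003,0.003,0,30],[0,0,0,-0.007,0.006,0,30],[0,0,0,-0.007,0.006,0,30],[0,0,0,-0.007,0.006,0,30]]]' 60
python3 - <<'E'
from h import *
s=get_state(); p,r=tool(s); print('toolz',r.apply([0,0,1]).round(4),p.round(5),'xang',np.degrees(np.arctan2(*r.apply([1,0,0])[[1,0]])).round(2), s['wrist_torque'].round(2)); delta(p,94)
E
```

```text
time_s: 14.25
position: [0.5676, 0.229, 0.0307]
eef_rot: [-0.0, 0.681, 0.732, 0.0]
wrist_force: [-8.5, -11.4, 13.0]
grip_width: 0.0434
grasp_force: 60.0
toolz [ 0.e+00  4.e-04 -1.e+00] [0.56759 0.22905 0.03075] xang 94.08 [-1.96  1.62  0.06]
shift [0. 0. 0.] turn [ 0.     -0.0004  0.0014]
```

```bash
python3 -m crank '[[[0.0005,0.001,0.0005,-0.001,0.001,0,30],[0.0015,0.003,0.001,-0.002,0.0025,0,30],[0.0015,0.003,0.001,-0.002,0.0025,0,30],[0.0015,0.003,0.001,-0.002,0.0025,0,30]]]' 60
python3 - <<'E'
from h import *
s=get_state(); p,r=tool(s); print(p.round(5),'xang',np.degrees(np.arctan2(*r.apply([1,0,0])[[1,0]])).round(2), s['wrist_torque'].round(2)); delta(p,94)
E
python3 -m crank '[[[0,0,0,0,0,0.01,30],[0,0,0,0,0,0.01,30],[0,0,0,0,0,0.01,30]]]' 60
python3 - <<'E'
from h import *
s=get_state(); p,r=tool(s); print(p.round(5),'xang',np.degrees(np.arctan2(*r.apply([1,0,0])[[1,0]])).round(2), s['wrist_torque'].round(2)); delta(p,94)
E
```

```text
time_s: 14.65
position: [0.5677, 0.2291, 0.0308]
eef_rot: [-0.001, 0.681, 0.732, -0.001]
wrist_force: [-17.0, -15.3, 23.7]
grip_width: 0.0436
grasp_force: 60.0
[0.56769 0.22908 0.03077] xang 94.09 [-2.79  2.8  -0.01]
shift [0. 0. 0.] turn [-0.004  -0.0001  0.0015]
time_s: 14.95
position: [0.5677, 0.2291, 0.0308]
eef_rot: [-0.001, 0.684, 0.73, -0.002]
wrist_force: [-16.8, -15.8, 24.1]
grip_width: 0.0437
grasp_force: 60.0
[0.56771 0.22911 0.03078] xang 93.73 [-2.63  2.79  0.93]
shift [0. 0. 0.] turn [-0.0035  0.0007 -0.0047]
```

```bash
python3 -m crank '[[[0,0,0,0,0,-0.01,30],[0,0,0,-0.003,0,-0.01,30],[0,0,0,-0.003,0,-0.01,30]]]' 60
python3 - <<'E'
from h import *
s=get_state(); p,r=tool(s); print(p.round(5),'xang',np.degrees(np.arctan2(*r.apply([1,0,0])[[1,0]])).round(2), s['wrist_torque'].round(2)); delta(p,94)
E
python3 -m crank '[[[0,0,0,0,0,-0.01,30],[0,0,0,0,0,-0.01,30],[0,0,0,0,0,-0.01,30]]]' 60
python3 - <<'E'
from h import *
s=get_state(); p,r=tool(s); print(p.round(5),'xang',np.degrees(np.arctan2(*r.apply([1,0,0])[[1,0]])).round(2), s['wrist_torque'].round(2)); delta(p,94)
E
```

```text
time_s: 15.25
position: [0.5678, 0.2291, 0.0307]
eef_rot: [-0.0, 0.682, 0.732, -0.0]
wrist_force: [-15.4, -15.1, 23.8]
grip_width: 0.0438
grasp_force: 60.0
[0.5678  0.2291  0.03073] xang 94.07 [-2.81  2.86 -0.08]
shift [0. 0. 0.] turn [-0.0006 -0.0002  0.0012]
time_s: 15.55
position: [0.5678, 0.2291, 0.0307]
eef_rot: [-0.001, 0.68, 0.734, 0.0]
wrist_force: [-15.3, -16.0, 23.5]
grip_width: 0.0434
grasp_force: 60.1
[0.56781 0.22911 0.03073] xang 94.39 [-2.95  2.68 -1.24]
shift [0. 0. 0.] turn [-0.001  -0.0012  0.0067]
```

The yaw is stiff equally both ways around 94.07°, so the block lies flush. I'll return to that angle and check the hold.

```bash
python3 -m crank '[[[0,0,0,0,0,0.01,30],[0,0,0,0,0,0.01,30],[0,0,0,0,0,0.01,30],[0,0,0,0,0,0.01,30],[0,0,0,0,0,0.01,30],[0,0,0,0,0,0.01,30],[0,0,0,0,0,0.01,30],[0,0,0,0,0,0.01,30]]]' 60
python3 - <<'E'
from h import *
s=get_state(); p,r=tool(s); print(p.round(5),r.apply([0,0,1]).round(4),s['wrist_torque'].round(2)); w=save('wrist','w6'); sc=save('scene','s6')
cv2.imwrite('pics/c6.png',np.hstack([cv2.resize(w[120:300,230:430,::-1],(400,360),interpolation=2),cv2.resize(sc[225:325,350:460,::-1],(396,360),interpolation=2)]))
E
```

```text
time_s: 16.35
position: [0.5678, 0.2291, 0.0307]
eef_rot: [-0.0, 0.681, 0.732, -0.0]
wrist_force: [-16.0, -15.4, 23.7]
grip_width: 0.044
grasp_force: 60.0
[0.56781 0.22909 0.03072] [-7.e-04  1.e-04 -1.e+00] [-2.77  2.82 -0.07]
```

View pics/c6.png

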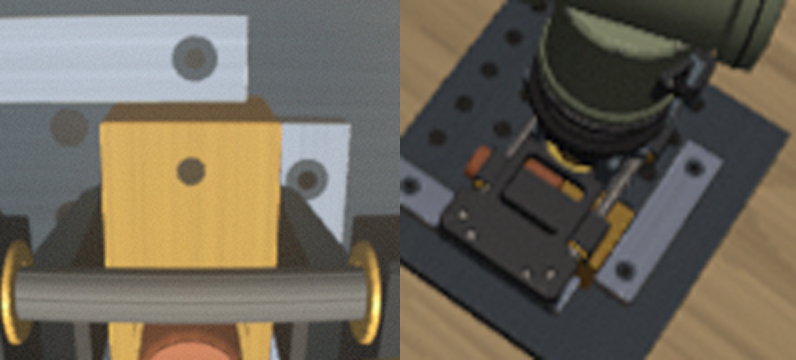

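The final picture shows the block's end face meeting the side fence, its flank against the back fence, the cap down and the stub pointing out. Forces hold steady at about 16 N and 15 N against the fences and 24 N down. Handing in.

```bash
python3 -c "from plant import *; print(hand_in())"
```

```text
the job is handed in; nothing more can be done
None
```

The job is handed in at about 16 s: the cap is fully home, and the gripper is holding the block flat on the plate, pressed at about 15 N against each fence; I did not touch the flux tin, elbow or tee.

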